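# Refill the desk tidy, leave the used-up twins

## Task

Put the stationery that is still good back into the red desk tidy, each lying flat and fully down in its own recess: the capped highlighter in the long trough, the whole eraser in the short rectangular well, and the full tape roll in the round well. Leave the used-up look-alikes (the highlighter without a cap, the eraser stub and the empty tape core) where they lie on the blue mat, and do not disturb the cactus pot.

Things in the scene. Friction and masses are not known exactly. Their poses are not given: they have to be found in the camera images.
- highlighter: Black highlighter pen with its cap on, lying flat: 108 mm long along its x, 20 mm high. Barrel 22 mm wide from x = -54 to +14 mm, cap 26 mm wide (flat clip on top) from x = +14 to +54 mm. Origin: centre of its underside; z up.
- dry_highlighter: Dried-up look-alike: the same black barrel (22 mm wide, 20 mm high, x = -54 to +14 mm) without a cap, ending in a thin neck and pale nib that reach to x = +39 mm. Origin: on its underside, 54 mm from the blunt end; z up.
- eraser: Whole white block eraser, 60 mm (x) x 24 mm (y) x 20 mm high. Origin: centre of its underside; z up.
- eraser_stub: Worn-down look-alike: white eraser stub, only 32 mm (x) x 24 mm (y) x 20 mm high, with its +x end worn round. Origin: centre of its underside; z up.
- tape_roll: Full roll of masking tape lying flat: pale paper ring, outer diameter 54 mm, hole 26 mm, 24 mm high, brown core inside. Origin: centre of its underside; z up.
- empty_core: Used-up look-alike: the bare brown cardboard core of such a roll, outer diameter 32 mm, hole 26 mm, 24 mm high, standing on end. Origin: centre of its underside; z up.
- trough_insert: Red insert block of the desk tidy, 156 (x) x 80 (y) x 13 mm high, fixed, with a long rectangular trough, 140 mm (x) x 52 mm (y), 9 mm deep, cork-lined, centred in its top: recess floor 4 mm, rim 13 mm above the origin (centre of the underside, 4 mm above the counter). z up, x along its length. The three stand long side by long side in any order; the frame round them is no higher.
- short_insert: Red insert block of the desk tidy, 156 (x) x 80 (y) x 13 mm high, fixed, with a short rectangular well, 84 mm (x) x 52 mm (y), 9 mm deep, cork-lined, centred in its top: recess floor 4 mm, rim 13 mm above the origin (centre of the underside, 4 mm above the counter). z up, x along its length. The three stand long side by long side in any order; the frame round them is no higher.
- round_insert: Red insert block of the desk tidy, 156 (x) x 80 (y) x 13 mm high, fixed, with a round well, 70 mm in diameter, 9 mm deep, cork-lined, centred in its top: recess floor 4 mm, rim 13 mm above the origin (centre of the underside, 4 mm above the counter). z up, x along its length. The three stand long side by long side in any order; the frame round them is no higher.
- cactus_pot: White ceramic pot, 80 mm across and 55 mm high, with a round cactus up to 95 mm, standing loose beyond the work; to be left alone. Origin: centre of its underside; z up.
Mind the look-alikes: they are no part of the job. What is shaped like the highlighter but purple is not meant.

How it is judged (in metres and radians):
At the end, for the whole second after the job is handed in: Each good thing rests in its recess within 3.5 mm of the floor, tilt under 0.1 rad, off-centre in the insert's x, y by under 25, 18 mm (highlighter), 18, 18 (eraser), 12, 12 (roll). Look-alikes and cactus pot within 30 mm of their start, pot tilted under 0.1 rad (x of highlighter in the frame of trough_insert between -0.025 and 0.025 m and y of highlighter in the frame of trough_insert between -0.018 and 0.018 m and z of highlighter in the frame of trough_insert between 0.001 and 0.0075 m and angle between each of highlighter, eraser, tape_roll, cactus_pot's own z axis and vertical below 0.1 rad and linear speed of each of highlighter, eraser, tape_roll below 0.02 m/s and angular speed of each of highlighter, eraser, tape_roll below 0.2 rad/s and x of eraser in the frame of short_insert between -0.018 and 0.018 m and y of eraser in the frame of short_insert between -0.018 and 0.018 m and z of eraser in the frame of short_insert between 0.001 and 0.0075 m and x of tape_roll in the frame of round_insert between -0.012 and 0.012 m and y of tape_roll in the frame of round_insert between -0.012 and 0.012 m and z of tape_roll in the frame of round_insert between 0.001 and 0.0075 m and distance of each of dry_highlighter, eraser_stub, empty_core, cactus_pot from where it was at the start of the episode below 0.03 m); the robot touches nothing.
It fails at once if a used-up look-alike is moved by more than 30 mm (distance of any of dry_highlighter, eraser_stub, empty_core from where it was at the start of the episode above 0.03 m).
It fails at once if the cactus pot is shifted by more than 30 mm or tipped (distance of cactus_pot from where it was at the start of the episode above 0.03 m or angle between cactus_pot's own z axis and vertical above 0.3 rad).
It also fails if it takes over 90 s, if anything falls off the work surface, if the arm or the gripper's body presses on something with over 40 N, if the wrist force passes 120 N, or if a joint passes its speed limit or range.

## Robot

A 6-joint arm with a two-finger parallel gripper is mounted at the origin on the work surface. World frame = base frame: x ahead of the robot, y to its left, z up, the work surface at z = 0. Lengths are in mm, angles in rad, forces in N, time in s.
With the tool pointing down it reaches from about 275 to 1000 mm from the base axis. Payload 8.4 kg.
Tool frame: the origin (TCP) lies on the centre line of the jaws, within the pads' length; the fingertips stand 17 mm ahead of it and the grasp point (between the pads) lies 2 mm behind it (r.tcp_to_tips is the z of the fingertips in the tool frame, in mm); z points along the fingers, y is the direction in which the jaws open and shut (so a half turn about z gives the same grasp; the last joint's range is limited). The gripper opens to 85 mm and grips with 20 to 120 N. Pads are 22 mm wide; open, the fingers measure 114 mm over their backs; the gripper's body (76 mm by 85 mm) begins 54 mm behind the grasp point. The pads swing forward as they close: fully open they stand 13 mm farther back than shut.
Start: joints at [-1.216, 0.353, 1.633, -0, 1.155, -0.002], TCP at [218.297, -585.64, 248.281] pointing down, gripper open.
Joint ranges: [-2.63, 2.63], [-0.92, 2.1], [0.06, 2.66], [-1.3, 4.44], [0, 2.69], [-3.02, 3.02]. Speed limits (rad/s): [2.22, 2.22, 2.79, 3.14, 3.14, 3.14].

## Interface

Orientations are given as [roll, pitch, yaw] about the fixed x, y, z axes, in that order (R = Rz(yaw) Ry(pitch) Rx(roll)).
In Python, from rig import r, cams, job gives the robot as it stands.
- The arm moves only by the tool drive_tool, never from a script. Its argument "deltas" is a list of rows, each a list of 4 numbers: the shift along the tool's x, y, z in cm, then the turn about the tool's z in rad. In form: [[x, y, z, roll], ...]. A call has 1 to 12 rows; each row shifts and turns the commanded pose from where the row before left it, along the tool's axes as they then stand; what a row does not reach is not made up. A row lasts 1/12 s, in which the tool goes at most 41.7 mm and 7.16 degrees, less where a joint would pass 70% of its speed; a pose out of reach is approached as far as the arm can. A call with a gripper value outside its range is refused whole. "jaw" is the closure, from 0 (fully open) to 1 (shut), set as the call begins (left out, the last holds). The fingers move at their own pace and stop on an object; "force" is the grip in N (left out, the last holds). Time passes only in rows, so rows that do not move let the fingers close. It gives the time, the measured TCP pose, the force and the opening at its end, in the units of the state.
- r.sense(): the state, without advancing time (a new reading comes with each control period).
- cams.grab_frame(name): name is "scene" or "top" or "wrist"; returns (picture, depth): 480x640x3 uint8, red, green, blue; 480x640 float32, mm along the optical axis (not along the pixel's ray), 0 where there is no reading.
- cams.camera_params(name): a dict with "fx", "fy", "cx", "cy" (pixels), "R" (3x3) and "t" (3): a world point X has camera coordinates R X + t. Camera axes: x right, y down, z forward; pixel columns grow to the right and rows downward; lengths in mm; the calibration is good to about 2 mm. The wrist camera is an equidistant fisheye: a pixel r from the principal point sees the ray r / f radians off the axis. A picture is of the moment at which its call begins: read the wrist's pose just before it. camera_params takes no time and is no camera call; for the wrist camera it gives the pose at the moment of the call.
- job.sign_off(): hands the job in, once; it reports no verdict.
The state is a dict: "clock": time; "qpos": joint angles; "qvel": joint speeds; "joint_efforts": joint torques, N m; "eef_pos": TCP position; "tcp_rot": TCP orientation; "contact_force": force on the tool from outside, world axes, zero at the start; "wrist_torque": the same for the moment, N m; "opening": opening from 0.0 (shut) to 1.0 (fully open).
Only numpy, scipy, OpenCV 4.12 (cv2) and the standard library are available. Lean on these libraries where they do the work, as an engineer would, in place of code of your own. Each camera call takes 0.05 s, during which the arm holds its last target. There are 200 camera calls.

## Working session

There is one attempt and no reset: what is moved stays moved. The work goes in short steps, Python scripts to look and compute and a tool call to move; the robot and the scene stay as the last step left them, time stands still between calls to the robot, and variables do not carry over. Pictures are saved under pics/ and viewed, about 12 in all and at most 16, crops included, and the job is handed in when it is done.

Besides the shell and the picture viewer there is one more tool, called as name(argument=value, ...), one argument or row to a line, values as JSON. drive_tool: Moves the arm, as the interface text tells. Its arguments: {"type":"object","properties":{"deltas":{"type":"array"},"jaw":{"type":"number"},"force":{"type":"number"}},"required":["deltas"]}

```bash
mkdir -p pics; cat > h.py <<'E'
import numpy as np, cv2
from rig import r, cams, job
def save(n,p): cv2.imwrite(f'pics/{n}.png',cv2.cvtColor(p,cv2.COLOR_RGB2BGR))
def world(d,c):
    v,u=np.mgrid[:480,:640]; X=np.stack([(u-c['cx'])/c['fx']*d,(v-c['cy'])/c['fy']*d,d],-1)
    R=np.array(c['R']);t=np.array(c['t']).ravel()
    return (X-t)@R
E
python3 - <<'E'
from h import *
for n in ('top','scene'):
    p,d=cams.grab_frame(n); c=cams.camera_params(n); save(n,p); np.savez(n,p=p,d=d,W=world(d,c)); print(n,c['fx'],np.round(c['R'],3).tolist(),np.round(c['t']))
print(r.sense(), r.tcp_to_tips)
E
```

```text
top 462.09154910782394 [[0.006, -1.0, 0.022], [-0.992, -0.009, -0.123], [0.123, -0.021, -0.992]] [-73. 618. 838.]
scene 493.9528377179422 [[0.585, 0.811, 0.011], [0.525, -0.368, -0.767], [-0.618, 0.455, -0.641]] [-311. -294. 1356.]
{'clock': 0.1, 'qpos': array([-1.21640483e+00,  3.53607651e-01,  1.63403372e+00, -1.98691720e-05,
        1.15521970e+00, -2.41153595e-03]), 'qvel': array([ 0.00073912, -0.00129788, -0.00091349, -0.00090557, -0.00021508,
       -0.00021936]), 'joint_efforts': array([-6.08740847e-04, -6.06354904e+01, -3.42818928e+01, -7.01363729e-05,
        4.00791483e-03,  3.06020979e-05]), 'eef_pos': array([ 218.14951096, -585.26684055,  247.62992999]), 'tcp_rot': array([-3.14032420e+00,  1.51089065e-05,  3.56811075e-01]), 'contact_force': array([-0.20211333, -0.88361219, -0.31912958]), 'wrist_torque': array([ 0.01350843, -0.03247053,  0.02637262]), 'opening': 1.000569965157215} 17.0
```

View pics/top.png

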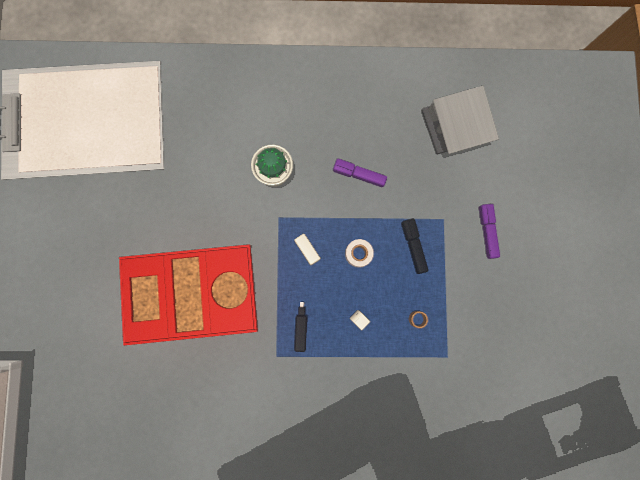

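View pics/scene.png

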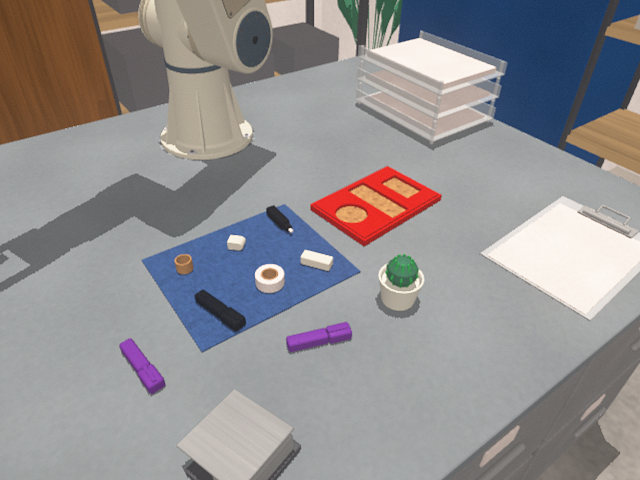

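The top view shows these things:
- **Black pens:** (415,246) has a wider cap at its upper end and no nib, so it is the highlighter. (301,328) shows a pale nib, so it is the dry one. The purple pens at (360,173) and (489,231) are not meant.
- **White blocks:** (307,249) is long, so it is the whole eraser. (360,320) is the stub.
- **Rings:** (360,253) is the full roll. (420,319) is the bare core.
- **Wells:** short (145,298), trough (188,295), round (229,290).

I'll confirm these in a crop and measure.

```bash
python3 - <<'E'
from h import *
z=np.load('top.npz'); p,W=z['p'],z['W']
save('crop',cv2.resize(p[205:365,270:460],None,fx=4,fy=3.7,interpolation=cv2.INTER_CUBIC)[:600,:800])
H=W[...,2]
print('mat z',np.median(H[340:350,320:400]),'counter',np.median(H[380:400,40:200]))
def rect(name,m,):
    P=W[m]; q=P[:,:2].astype(np.float32); (c,s,a)=cv2.minAreaRect(q)
    b=cv2.boxPoints((c,s,a)); e=[b[1]-b[0],b[2]-b[1]]; l=max(e,key=np.linalg.norm); 
    print(name,m.sum(),np.round(c,1),np.round(s,1),'long-axis yaw',round(float(np.arctan2(l[1],l[0])),3),'z',np.round(np.percentile(P[:,2],[5,50,95]),1),'mean',np.round(q.mean(0),1))
mat=np.median(H[340:350,320:400])
for n,(u0,u1,v0,v1) in dict(eraser=(285,330,225,275),roll=(335,385,230,275),hl=(395,440,212,280),dry=(285,320,295,356),stub=(345,378,305,335),core=(405,435,305,335),pot=(245,300,140,190)).items():
    m=np.zeros(H.shape,bool); m[v0:v1,u0:u1]=H[v0:v1,u0:u1]>mat+14; rect(n,m)
hsv=cv2.cvtColor(p,cv2.COLOR_RGB2HSV)
m0=(hsv[...,0]>8)&(hsv[...,0]<25)&(hsv[...,1]>60)
for n,(u0,u1) in dict(short=(128,164),trough=(168,207),round=(208,250)).items():
    m=np.zeros(H.shape,bool); m[250:340,u0:u1]=m0[250:340,u0:u1]; rect(n,m)
red=((hsv[...,0]<5)|(hsv[...,0]>175))&(hsv[...,1]>150)&(np.arange(480)[:,None]>235); red[:,:100]=0;red[:,270:]=0
rect('tidy',red)
E
```

```text
mat z 3.3564920667439258 counter 0.3219730262507678
eraser 391 [569.6 -61.4] [114.2  42.5] long-axis yaw 0.164 z [20.  22.9 26.1] mean [594.8 -57. ]
roll 495 [ 567.6 -110. ] [ 52.6 158.5] long-axis yaw -1.128 z [23.2 27.1 29.7] mean [ 589.1 -156.5]
hl 674 [ 579.4 -159.8] [107.5 246.2] long-axis yaw -1.341 z [19.4 23.  26.3] mean [ 604.6 -263.7]
dry 484 [456.5 -46.6] [ 21.7 106.8] long-axis yaw -0.038 z [18.5 22.7 25.9] mean [442.4 -46. ]
stub 213 [ 487.9 -115. ] [134.7  28.8] long-axis yaw 1.036 z [19.3 22.8 25.2] mean [ 462.8 -156.3]
core 115 [ 478.3 -166.8] [240.6  30.7] long-axis yaw 1.435 z [18.7 26.2 29.8] mean [ 464.9 -265. ]
pot 1343 [649.3   2. ] [286.9  78.5] long-axis yaw 0.088 z [44.2 68.4 94.6] mean [746.7   9.8]
short 1142 [515.3 115. ] [ 83.4 326.5] long-axis yaw -1.465 z [ 6.5  9.  11.5] mean [500.5 250.4]
trough 1915 [520.3  75.2] [139.5 245.6] long-axis yaw -1.454 z [ 6.3  9.  11.6] mean [508.3 171.1]
round 1006 [527.3  40.4] [ 68.3 170.4] long-axis yaw -1.381 z [ 6.4  9.1 11.8] mean [517.5  90.5]
tidy 7455 [514.1 124.5] [167.4 345.5] long-axis yaw -1.465 z [13.2 16.9 19.7] mean [508.3 167.7]
```

View pics/crop.png

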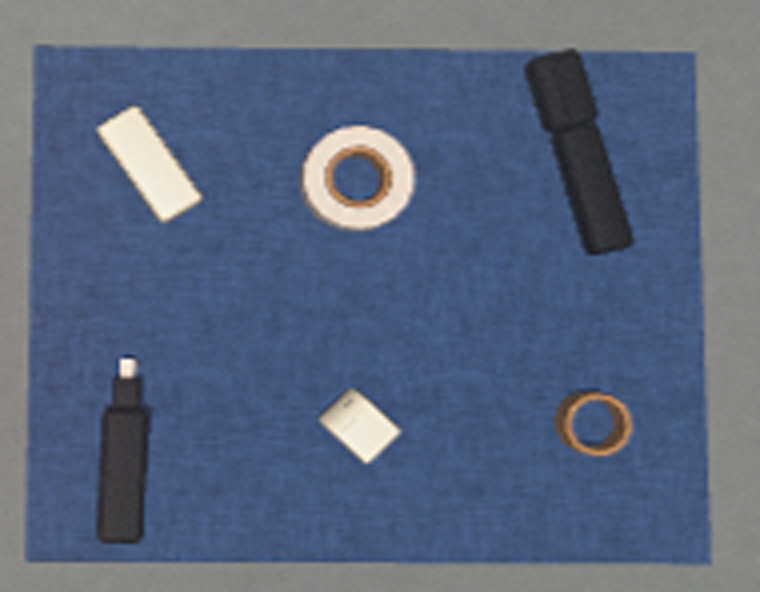

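The crop confirms it: the capped pen is top right, the long eraser top left and the thick white roll top middle. The nib, the stub and the bare core are in the bottom row. Zero-depth pixels spoiled the fits, so I'll drop them and refit.

```bash
cat > meas.py <<'E'
from h import *
def rect(name,W,m):
    n,l,st,_=cv2.connectedComponentsWithStats(m.astype(np.uint8)); m=l==1+np.argmax(st[1:,4])
    P=W[m]; q=P[:,:2].astype(np.float32); (c,s,a)=cv2.minAreaRect(q)
    b=cv2.boxPoints((c,s,a)); e=[b[1]-b[0],b[2]-b[1]]; l=max(e,key=np.linalg.norm)
    print(name,m.sum(),np.round(c,1),np.round(s,1),'yaw',round(float(np.arctan(l[1]/l[0])),3),'z',np.round(np.percentile(P[:,2],[5,50,95]),1),'mean',np.round(q.mean(0),1))
E
python3 - <<'E'
from meas import *
z=np.load('top.npz'); p,W,d=z['p'],z['W'],z['d']; ok=d>0
H=np.where(ok,W[...,2],0)
mat=3.4
for n,(u0,u1,v0,v1) in dict(eraser=(285,330,225,275),roll=(335,385,230,275),hl=(395,440,212,280),dry=(285,320,295,356),stub=(345,378,305,335),core=(405,435,305,335),pot=(245,300,140,190)).items():
    m=np.zeros(H.shape,bool); m[v0:v1,u0:u1]=H[v0:v1,u0:u1]>mat+14; rect(n,W,m)
hsv=cv2.cvtColor(p,cv2.COLOR_RGB2HSV)
m0=(hsv[...,0]>8)&(hsv[...,0]<25)&(hsv[...,1]>60)&ok
for n,(u0,u1) in dict(short=(128,164),trough=(168,207),round=(208,250)).items():
    m=np.zeros(H.shape,bool); m[250:340,u0:u1]=m0[250:340,u0:u1]; rect(n,W,m)
red=((hsv[...,0]<5)|(hsv[...,0]>175))&(hsv[...,1]>150)&ok&(np.arange(480)[:,None]>235); red[:,:100]=0;red[:,270:]=0
rect('tidy',W,red)
E
```

```text
eraser 382 [596.9 -57.3] [59.7 24.1] yaw 0.583 z [20.  22.9 25.8] mean [596.6 -57.2]
roll 491 [ 590.  -156.9] [52.  52.5] yaw -0.012 z [23.2 27.1 29.7] mean [ 589.8 -157.4]
hl 664 [ 604.6 -267. ] [107.5  25.6] yaw 0.239 z [19.4 23.  26.1] mean [ 606.1 -266.9]
dry 474 [445.2 -46.2] [21.7 84.2] yaw -0.038 z [18.6 22.7 25.4] mean [441.2 -46. ]
stub 209 [ 461.8 -158.3] [31.6 22.9] yaw 0.789 z [19.3 22.7 24.9] mean [ 461.9 -158.3]
core 112 [ 463.7 -270.3] [30.3 30.6] yaw -0.453 z [18.7 26.2 29.2] mean [ 463.7 -270.8]
pot 1329 [753.8  11.5] [77.  77.2] yaw -0.122 z [44.1 67.2 94.4] mean [749.2  10.4]
short 1136 [500.9 251.1] [83.5 52.9] yaw 0.109 z [ 6.5  9.  11.5] mean [500.4 252. ]
trough 1911 [509.1 171. ] [139.5  52.6] yaw 0.115 z [ 6.3  9.  11.6] mean [508.3 171.5]
round 1001 [517.7  91.1] [68.4 66.4] yaw 0.483 z [ 6.4  9.1 11.7] mean [517.5  91.2]
tidy 7424 [509.2 170.8] [167.4 252.3] yaw -1.465 z [13.2 16.9 19.6] mean [508.3 168.6]
```

```bash
cat > go.py <<'E'
import sys
from h import *
from scipy.spatial.transform import Rotation as R
# go.py x y z yaw : shift in tool axes (cm), then turn about tool z (rad)
s=r.sense(); a=[float(v) for v in sys.argv[1:]]
T=R.from_euler('xyz',s['tcp_rot'])
print('t',s['clock'],'pos',np.round(s['eef_pos'],1),'rpy',np.round(s['tcp_rot'],3),'open',round(s['opening'],3),'F',np.round(s['contact_force'],1),'q6',round(s['qpos'][5],2))
if a:
    d=T.inv().apply(np.array(a[:3])-s['eef_pos'])/10
    t=-(a[3]-s['tcp_rot'][2]); t=(t+np.pi)%(2*np.pi)-np.pi
    print('shift cm',np.round(d,2),'turn',round(t,3),'rows>=',int(np.ceil(np.linalg.norm(d)/3.5)), 'half-turn alt',round((t+np.pi/2)%np.pi-np.pi/2,3))
E
python3 go.py 601.7 -267.7 120 0.239
```

```text
t 0.1 pos [ 218.1 -585.3  247.6] rpy [-3.14   0.     0.357] open 1.001 F [-0.2 -0.9 -0.3] q6 -0.0
shift cm [ 47.03 -16.34  12.78] turn 0.118 rows>= 15 half-turn alt 0.118
```

drive_tool(
  deltas=[
    [2.9,-1,0,0],
    [2.9,-1,0,0],
    [2.9,-1,0,0],
    [2.9,-1,0,0],
    [2.9,-1,0,0],
    [2.9,-1,0,0],
    [2.9,-1,0,0],
    [2.9,-1,0,0],
    [2.9,-1,0,0],
    [2.9,-1,0,0],
    [2.9,-1,0,0],
    [2.9,-1,0,0],
  ],
  jaw=0,
)

```text
clock: 1.1
eef_pos: [503.3, -350.4, 247.9]
tcp_rot: [-3.141, 0.0, 0.357]
contact_force: [-0.1, -0.9, -0.3]
opening: 0.999
```

drive_tool(
  deltas=[
    [2.9,-1,2.1,0],
    [2.9,-1,2.1,0],
    [2.9,-1,2.1,0],
    [2.9,-1,2.1,0],
    [0.6,-0.3,2.1,0],
    [0,0,2.1,0.06],
    [0,0,0,0.06],
    [0,0,0,0],
  ],
  jaw=0.5,
)

```text
clock: 1.77
eef_pos: [600.7, -267.8, 120.1]
tcp_rot: [-3.139, 0.003, 0.235]
contact_force: [0.6, -0.5, 0.9]
opening: 0.496
```

```bash
python3 go.py 601.7 -267.7 32 0.239; python3 - <<'E'
from h import *
c=cams.camera_params('wrist'); p,d=cams.grab_frame('wrist'); save('w1',p); print(c, r.sense()['opening'])
E
```

```text
t 1.7667 pos [ 600.7 -267.8  120.1] rpy [-3.139e+00  3.000e-03  2.350e-01] open 0.496 F [ 0.6 -0.5  0.9] q6 0.91
shift cm [0.12 0.04 8.81] turn -0.004 rows>= 3 half-turn alt -0.004
{'fx': 371.64829954431775, 'fy': 371.64829954431775, 'cx': 320.71909407975346, 'cy': 235.29219017212267, 'R': array([[ 0.23167369, -0.97278956, -0.00278968],
       [-0.93273652, -0.22294752,  0.28336722],
       [-0.27627863, -0.06304669, -0.95900742]]), 't': array([-398.78690813,  499.49380811,  404.40629086])} 0.4995718890036972
```

View pics/w1.png

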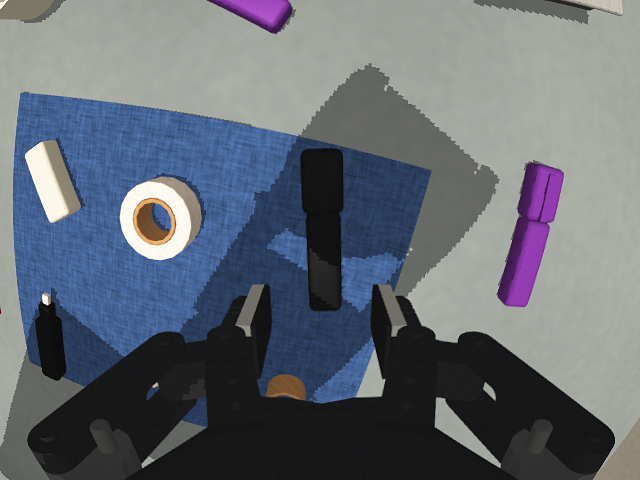

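The wrist view shows the capped pen centred between the pads, at about (323,230). Before descending I'll measure how far the tips reach at the grip width.

drive_tool(
  deltas=[
    [0.1,0,0,0],
    [0,0,0,0],
    [0,0,0,0],
    [0,0,0,0],
  ],
  jaw=0.7,
)

```text
clock: 2.15
eef_pos: [603.0, -268.8, 123.0]
tcp_rot: [3.141, -0.001, 0.237]
contact_force: [-0.2, 1.1, 0.2]
opening: 0.303
```

```bash
cat > tips.py <<'E'
from h import *
from scipy.spatial.transform import Rotation as R
def wristworld():
    s=r.sense(); c=cams.camera_params('wrist'); p,d=cams.grab_frame('wrist')
    v,u=np.mgrid[:480,:640]; x=(u-c['cx'])/c['fx']; y=(v-c['cy'])/c['fy']; th=np.hypot(x,y)+1e-9; k=np.tan(th)/th
    X=np.stack([x*k*d,y*k*d,d],-1); W=(X-np.array(c['t']).ravel())@np.array(c['R'])
    T=R.from_euler('xyz',s['tcp_rot']); L=T.inv().apply((W-s['eef_pos']).reshape(-1,3)).reshape(W.shape)
    return s,p,d,W,L
if __name__=='__main__':
    s,p,d,W,L=wristworld()
    ok=(d>0)&(abs(L[...,0])<20)&(abs(L[...,1])<60)&(L[...,2]>-20)&(W[...,2]>45)
    for sg in (1,-1):
        P=L[ok&(L[...,1]*sg>0)]; print(len(P),'tip z',np.round(np.percentile(P[:,2],[90,98,100]),1),'inner y',np.round(np.percentile(abs(P[:,1]),[0,2,50,100]),1),'x',np.round(P[:,0].min(),1),np.round(P[:,0].max(),1))
    print('open',s['opening'])
E
python3 tips.py; python3 go.py 601.7 -267.7 32 0.239
```

```text
1780 tip z [ 8.8 13.1 17.6] inner y [11.9 12.1 14.9 26.1] x -12.0 11.4
1772 tip z [ 9.1 13.8 17.6] inner y [13.1 13.2 15.8 26.9] x -12.0 11.4
open 0.3028263237199458
t 2.2 pos [ 602.9 -268.8  122.9] rpy [ 3.141e+00 -1.000e-03  2.370e-01] open 0.3 F [0.5 0.4 0. ] q6 0.91
shift cm [-0.1  -0.14  9.09] turn -0.002 rows>= 3 half-turn alt -0.002
```

drive_tool(
  deltas=[
    [-0.1,-0.1,0,0],
    [0,0,0,0],
    [0,0,0,0],
    [0,0,3,0],
    [0,0,3,0],
    [0,0,2,0],
    [0,0,1.1,0],
    [0,0,0,0],
    [0,0,0,0],
  ],
  jaw=0.4,
)

```text
clock: 2.95
eef_pos: [601.6, -267.8, 31.3]
tcp_rot: [-3.141, 0.0, 0.237]
contact_force: [0.8, -1.0, 0.4]
opening: 0.6
```

drive_tool(
  deltas=[
    [0,0,0,0],
    [0,0,0,0],
    [0,0,0,0],
    [0,0,0,0],
    [0,0,0,0],
    [0,0,0,0],
    [0,0,0,0],
    [0,0,0,0],
  ],
  jaw=0.9,
  force=40,
)

```text
clock: 3.62
eef_pos: [602.7, -268.3, 33.1]
tcp_rot: [3.14, -0.002, 0.237]
contact_force: [-0.4, 0.6, 6.4]
opening: 0.243
```

```bash
python3 go.py 509 171 130 0.109
```

```text
t 3.6167 pos [ 602.7 -268.3   33.1] rpy [ 3.14e+00 -2.00e-03  2.37e-01] open 0.243 F [-0.4  0.6  6.4] q6 0.91
shift cm [  1.22 -44.88  -9.77] turn 0.128 rows>= 14 half-turn alt 0.128
```

drive_tool(
  deltas=[
    [0,0,-1,0],
    [0,0,-2,0],
    [0,0,-3,0],
    [0,0,-3.7,0],
    [0,-1,0,0],
    [0,-2,0,0],
    [0,-3,0,0],
    [0,-3,0,0],
    [0,-3,0,0],
    [0,-3,0,0],
  ],
)

```text
clock: 4.45
eef_pos: [566.0, -120.8, 129.3]
tcp_rot: [3.141, -0.001, 0.236]
contact_force: [0.1, 0.6, -0.2]
opening: 0.238
```

drive_tool(
  deltas=[
    [0,-3,0,0],
    [0,-3,0,0],
    [0,-3,0,0],
    [0,-3,0,0],
    [0,-3,0,0],
    [0.2,-3,0,0],
    [0.4,-3,0,0],
    [0.4,-3,0,0],
    [0.2,-3,0,0.06],
    [0,-2,0,0.07],
    [0,-0.9,0,0],
    [0,0,0,0],
  ],
)

```text
clock: 5.45
eef_pos: [510.2, 173.6, 129.0]
tcp_rot: [-3.141, -0.001, 0.111]
contact_force: [-0.1, -0.4, 0.8]
opening: 0.239
```

```bash
python3 go.py 509 171 130 0.109; python3 - <<'E'
from h import *
p,d=cams.grab_frame('wrist'); save('w2',p)
p,d=cams.grab_frame('scene'); save('s2',p[130:330,250:480])
a=cv2.imread('pics/w2.png'); b=cv2.imread('pics/s2.png'); b=cv2.resize(b,(400,348)); a=cv2.resize(a,(400,300))
cv2.imwrite('pics/c2.png',np.hstack([np.vstack([a,np.zeros((48,400,3),np.uint8)]),b]))
E
```

```text
t 5.45 pos [510.2 173.6 129. ] rpy [-3.141e+00 -1.000e-03  1.110e-01] open 0.239 F [-0.1 -0.4  0.8] q6 1.78
shift cm [-0.15  0.24 -0.1 ] turn 0.002 rows>= 1 half-turn alt 0.002
```

View pics/c2.png

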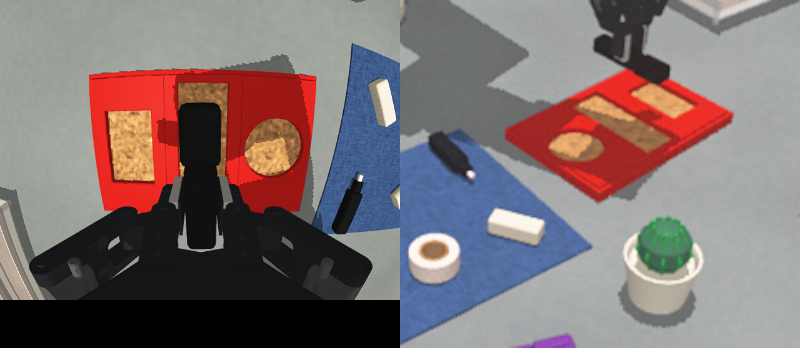

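The pen is held and lined up over the trough. I'll lower it now.

drive_tool(
  deltas=[
    [-0.4,0.2,2,0],
    [0,0,3,0],
    [0,0,2,0],
    [0,0,1,0],
    [0,0,0.6,0],
    [0,0,0.3,0],
    [0,0,0.2,0],
    [0,0,0,0],
    [0,0,0,0],
  ],
)

```text
clock: 6.3
eef_pos: [507.3, 169.6, 38.3]
tcp_rot: [-3.141, -0.002, 0.107]
contact_force: [0.4, 0.1, -0.2]
opening: 0.24
```

```bash
python3 go.py 506 170.7 37 0.109
```

```text
t 6.3 pos [507.3 169.6  38.3] rpy [-3.141e+00 -2.000e-03  1.070e-01] open 0.24 F [ 0.4  0.1 -0.2] q6 1.78
shift cm [-0.12 -0.12  0.13] turn -0.002 rows>= 1 half-turn alt -0.002
```

No contact yet, so I'll go down 1 mm more. Then I'll open only partway, since the tips are just above the rim, and lift.

drive_tool(
  deltas=[
    [0,0,0.1,0],
    [0,0,0,0],
  ],
)

```text
clock: 6.47
eef_pos: [507.4, 169.7, 38.0]
tcp_rot: [-3.141, -0.002, 0.107]
contact_force: [-3.5, -3.2, 14.7]
opening: 0.239
```

drive_tool(
  deltas=[
    [0,0,0,0],
    [0,0,0,0],
    [0,0,0,0],
    [0,0,0,0],
    [0,0,-1,0],
    [0,0,-3,0],
    [0,0,-3,0],
    [0,0,-2,0],
    [0,0,0,0],
    [0,0,0,0],
  ],
  jaw=0.5,
)

```text
clock: 7.3
eef_pos: [507.3, 169.8, 127.9]
tcp_rot: [-3.141, -0.003, 0.107]
contact_force: [0.7, -0.9, -0.0]
opening: 0.499
```

```bash
python3 go.py 596.8 -57.2 120 0.583
```

```text
t 7.3 pos [507.3 169.8 127.9] rpy [-3.141e+00 -3.000e-03  1.070e-01] open 0.499 F [ 0.7 -0.9 -0. ] q6 1.78
shift cm [ 6.48 23.53  0.8 ] turn -0.476 rows>= 7 half-turn alt -0.476
```

drive_tool(
  deltas=[
    [0.8,2.8,0,0],
    [0.8,2.9,0,0],
    [0.8,2.9,0,0],
    [0.8,2.9,0,0],
    [0.8,2.9,0,0],
    [0.8,2.9,0,0],
    [0.8,2.9,0,0],
    [0.8,2.9,0.5,0],
    [0.1,0.4,0,-0.12],
    [0,0,0,-0.12],
    [0,0,0,-0.12],
    [0,0,0,-0.12],
  ],
)

```text
clock: 8.3
eef_pos: [595.1, -57.5, 119.8]
tcp_rot: [-3.14, 0.002, 0.592]
contact_force: [-0.2, -0.2, 0.3]
opening: 0.498
```

```bash
python3 - <<'E'
from tips import *
from meas import rect
s,p,d,W,L=wristworld(); save('w3',p)
hsv=cv2.cvtColor(p,cv2.COLOR_RGB2HSV)
m=(d>0)&(W[...,2]>17)&(W[...,2]<29)&(np.hypot(W[...,0]-597,W[...,1]+57)<45)&(hsv[...,1]<80)&(hsv[...,2]>120)
rect('eraser',W,m)
p,d=cams.grab_frame('top'); W=world(d,cams.camera_params('top'))
m=np.zeros(d.shape,bool); m[245:345,165:210]=1; m&=(d>0)&(W[...,2]>22)&(p.max(-1)<70); rect('hl',W,m)
E
python3 go.py 596.8 -57.2 32 0.583
```

```text
eraser 3315 [598.2 -55.6] [59.1 23.4] yaw 0.588 z [20.5 22.4 23.6] mean [599.5 -54.8]
hl 466 [509.2 169. ] [105.5  24.2] yaw 0.093 z [24.  27.8 31. ] mean [515.5 168.9]
t 8.4 pos [595.2 -57.2 120. ] rpy [-3.14e+00  2.00e-03  5.89e-01] open 0.503 F [ 0.   0.8 -0.7] q6 0.88
shift cm [0.15 0.1  8.8 ] turn 0.006 rows>= 3 half-turn alt 0.006
```

View pics/w3.png

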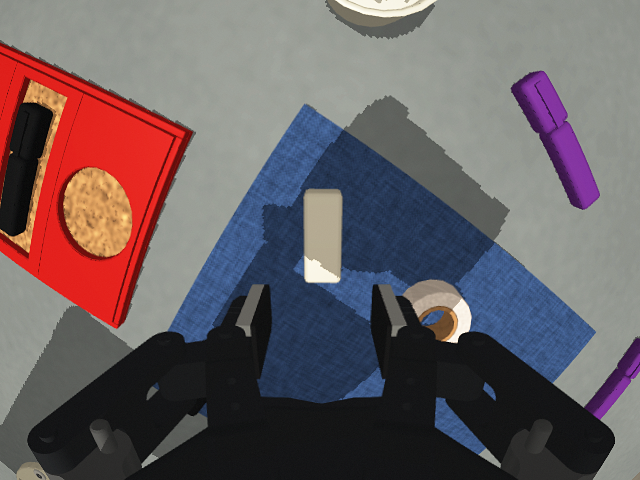

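The pen lies in the trough with its top at about 28 mm, as expected for resting on the floor. The eraser is centred between the pads at (322,235).

drive_tool(
  deltas=[
    [0.2,0,1,0],
    [0,0,3,0],
    [0,0,3,0],
    [0,0,1,0],
    [0,0,0.8,0],
    [0,0,0,0],
    [0,0,0,0],
  ],
)

```text
clock: 8.98
eef_pos: [598.1, -56.1, 33.6]
tcp_rot: [3.142, -0.0, 0.586]
contact_force: [1.2, 0.1, -0.1]
opening: 0.5
```

drive_tool(
  deltas=[
    [0,0,0,0],
    [0,0,0,0],
    [0,0,0,0],
    [0,0,0,0],
    [0,0,0,0],
    [0,0,0,0],
    [0,0,0,0],
    [0,0,0,0],
  ],
  jaw=0.9,
)

```text
clock: 9.65
eef_pos: [598.9, -56.2, 34.8]
tcp_rot: [3.14, -0.002, 0.587]
contact_force: [-1.6, 0.1, 7.6]
opening: 0.266
```

drive_tool(
  deltas=[
    [0,0,-1,0],
    [0,0,-2,0],
    [0,0,-3,0],
    [0,0,-3.5,0],
    [0,0,0,0.11],
    [0,0,0,0.12],
    [0,0,0,0.12],
    [0,0,0,0.12],
    [0,0,0,0],
    [0,0,0,0],
  ],
)

```text
clock: 10.48
eef_pos: [597.8, -56.1, 129.0]
tcp_rot: [3.141, -0.001, 0.12]
contact_force: [0.7, 0.1, -0.8]
opening: 0.259
```

```bash
python3 go.py 500.7 251.3 125 0.109
```

```text
t 10.4833 pos [597.8 -56.1 129. ] rpy [ 3.141e+00 -1.000e-03  1.200e-01] open 0.259 F [ 0.7  0.1 -0.8] q6 1.35
shift cm [ -5.95 -31.68   0.39] turn 0.011 rows>= 10 half-turn alt 0.011
```

drive_tool(
  deltas=[
    [-0.5,-1.5,0,0.01],
    [-0.5,-2.5,0,0],
    [-0.5,-3,0,0],
    [-0.5,-3,0,0],
    [-0.5,-3,0,0],
    [-0.6,-3,0,0],
    [-0.6,-3,0,0],
    [-0.6,-3,0,0],
    [-0.6,-3,0,0],
    [-0.6,-3,0,0],
    [-0.4,-2.5,0,0],
    [0,-1.2,0,0],
  ],
)

```text
clock: 11.48
eef_pos: [504.1, 255.3, 128.6]
tcp_rot: [-3.141, -0.0, 0.113]
contact_force: [1.0, -0.4, 0.6]
opening: 0.261
```

drive_tool(
  deltas=[
    [0,0,0,0],
    [0,0,0,0],
  ],
)

```text
clock: 11.65
eef_pos: [505.3, 252.9, 128.4]
tcp_rot: [3.141, -0.0, 0.11]
contact_force: [-0.4, -0.2, -0.4]
opening: 0.26
```

```bash
python3 go.py 500.7 251.3 39.5 0.109; python3 - <<'E'
from tips import *
from meas import rect
s,p,d,W,L=wristworld()
m=(d>0)&(p.min(-1)>110)&(L[...,2]>-5)&(W[...,2]>60)&(abs(L[...,1])<30)
P=L[m]; print(len(P),np.round([P.min(0),P.max(0)],1)); 
E
```

```text
t 11.65 pos [505.3 252.9 128.4] rpy [ 3.141 -0.     0.11 ] open 0.26 F [-0.4 -0.2 -0.4] q6 1.92
shift cm [-0.47  0.1   8.89] turn 0.001 rows>= 3 half-turn alt 0.001
6702 [[-31.4 -12.7  10.4]
 [ 28.7  11.2  16.3]]
```

drive_tool(
  deltas=[
    [-0.4,0.1,2,0],
    [0,0,3,0],
    [0,0,2,0],
    [0,0,1,0],
    [0,0,0.5,0],
    [0,0,0.3,0],
    [0,0,0.1,0],
    [0,0,0,0],
  ],
)

```text
clock: 12.37
eef_pos: [502.0, 251.2, 40.1]
tcp_rot: [-3.141, -0.001, 0.107]
contact_force: [0.3, 0.1, -0.3]
opening: 0.262
```

drive_tool(
  deltas=[
    [0,0,0.1,0],
    [0,0,0,0],
  ],
)

```text
clock: 12.53
eef_pos: [502.2, 251.6, 39.8]
tcp_rot: [-3.141, -0.002, 0.107]
contact_force: [-0.7, -2.7, 8.5]
opening: 0.261
```

There's contact with the floor. I'll release and lift.

drive_tool(
  deltas=[
    [0,0,0,0],
    [0,0,0,0],
    [0,0,0,0],
    [0,0,0,0],
    [0,0,-1,0],
    [0,0,-3,0],
    [0,0,-3,0],
    [0,0,-2,0],
    [0,0,0,0],
    [0,0,0,0],
  ],
  jaw=0.5,
)

```text
clock: 13.37
eef_pos: [502.1, 251.8, 130.1]
tcp_rot: [-3.14, -0.003, 0.107]
contact_force: [0.0, -0.5, -1.0]
opening: 0.504
```

```bash
python3 go.py 590 -157 125 0.109
```

```text
t 13.3667 pos [502.1 251.8 130.1] rpy [-3.14e+00 -3.00e-03  1.07e-01] open 0.504 F [ 0.  -0.5 -1. ] q6 1.93
shift cm [ 4.38 41.58  0.47] turn -0.002 rows>= 12 half-turn alt -0.002
```

drive_tool(
  deltas=[
    [0.3,3,0,0],
    [0.3,3,0,0],
    [0.3,3,0,0],
    [0.3,3,0,0],
    [0.3,3,0,0],
    [0.3,3,0,0],
    [0.3,3,0,0],
    [0.3,3,0,0],
    [0.3,3,0,0],
    [0.3,3,0,0],
    [0.3,3,0,0],
    [0.3,3,0,0],
  ],
  jaw=0,
)

```text
clock: 14.37
eef_pos: [574.7, -104.1, 127.1]
tcp_rot: [-3.141, 0.002, 0.107]
contact_force: [0.9, -0.3, -0.2]
opening: 0.996
```

drive_tool(
  deltas=[
    [0.4,2.8,0,0],
    [0.4,2.8,0,0],
    [0,0,0,0],
    [0,0,0,0],
  ],
)

```text
clock: 14.7
eef_pos: [588.7, -158.6, 127.0]
tcp_rot: [-3.141, 0.002, 0.104]
contact_force: [0.4, 0.2, -0.4]
opening: 1.005
```

```bash
python3 - <<'E'
from tips import *
from meas import rect
s,p,d,W,L=wristworld(); save('w4',p)
m=(d>0)&(W[...,2]>21)&(W[...,2]<33)&(np.hypot(W[...,0]-590,W[...,1]+157)<45)&(p.min(-1)>80)
rect('roll',W,m)
p,d=cams.grab_frame('top'); W=world(d,cams.camera_params('top'))
m=np.zeros(d.shape,bool); m[265:330,125:168]=1; m&=(d>0)&(W[...,2]>22)&(p.min(-1)>120); rect('eraser',W,m)
E
python3 tips.py; python3 go.py 590 -157 34 0.109
```

```text
roll 3592 [ 590.8 -156.8] [53.3 53.2] yaw 0.243 z [25.  26.5 27.6] mean [ 591.9 -156.6]
eraser 393 [500.4 250.1] [59.  24.1] yaw 0.106 z [25.4 27.7 30.3] mean [500.  250.3]
1723 tip z [-0.3  3.1  4.7] inner y [41.3 41.8 42.4 56.1] x -12.5 11.1
1711 tip z [-0.4  3.   5.1] inner y [42.5 42.8 43.4 57.2] x -12.1 11.2
open 0.9987557921867031
t 14.85 pos [ 588.6 -156.6  127.5] rpy [-3.141e+00  2.000e-03  1.070e-01] open 1.0 F [ 0.6  0.3 -0.5] q6 1.2
shift cm [0.15 0.07 9.35] turn -0.002 rows>= 3 half-turn alt -0.002
```

View pics/w4.png

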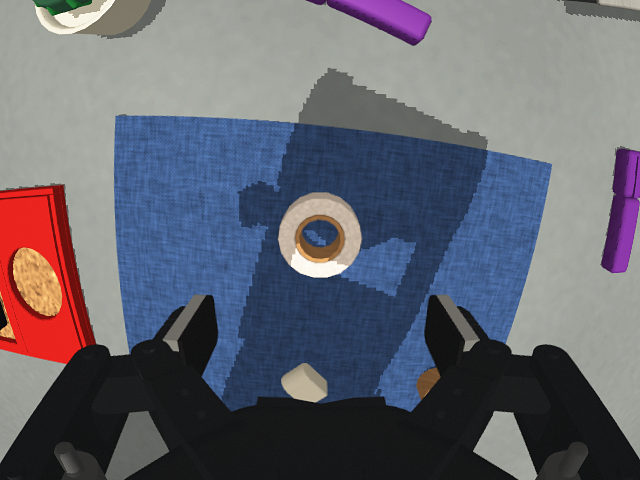

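The eraser sits in its well with its top at about 28 mm. The roll is centred at (320,235). I'll measure tip reach at roughly the roll's width before going down.

drive_tool(
  deltas=[
    [0.2,0,0,0],
    [0,0,0,0],
    [0,0,0,0],
    [0,0,0,0],
    [0,0,0,0],
  ],
  jaw=0.36,
)

```text
clock: 15.27
eef_pos: [591.5, -157.0, 128.4]
tcp_rot: [3.142, -0.0, 0.107]
contact_force: [0.1, 0.2, -0.5]
opening: 0.64
```

```bash
python3 tips.py; python3 go.py 590.5 -157 28 0.109
```

```text
1953 tip z [ 6.6 11.  13.9] inner y [26.3 26.5 27.2 40.7] x -12.3 11.1
1968 tip z [ 6.6 11.1 14.2] inner y [27.3 27.5 28.2 41.6] x -12.2 11.2
open 0.6400526595984503
t 15.3167 pos [ 591.4 -157.2  128.4] rpy [ 3.142 -0.     0.107] open 0.64 F [-0.   0.5 -0.3] q6 1.2
shift cm [-0.09 -0.03 10.04] turn -0.002 rows>= 3 half-turn alt -0.002
```

drive_tool(
  deltas=[
    [-0.1,0,0,0],
    [0,0,0,0],
    [0,0,0,0],
    [0,0,0,0],
    [0,0,2,0],
    [0,0,3,0],
    [0,0,3,0],
    [0,0,1.2,0],
    [0,0,0.8,0],
    [0,0,0,0],
    [0,0,0,0],
  ],
  jaw=0.05,
)

```text
clock: 16.23
eef_pos: [590.9, -157.7, 28.9]
tcp_rot: [3.141, -0.0, 0.107]
contact_force: [-1.0, -0.1, 0.1]
opening: 0.952
```

drive_tool(
  deltas=[
    [0,0,0,0],
    [0,0,0,0],
    [0,0,0,0],
    [0,0,0,0],
    [0,0,0,0],
    [0,0,0,0],
    [0,0,0,0],
    [0,0,0,0],
  ],
  jaw=0.7,
)

```text
clock: 16.9
eef_pos: [591.4, -157.8, 30.2]
tcp_rot: [3.141, -0.002, 0.107]
contact_force: [-2.0, 1.1, 9.1]
opening: 0.616
```

drive_tool(
  deltas=[
    [0,0,-1,0],
    [0,0,-2,0],
    [0,0,-3,0],
    [0,0,-3,0],
    [0,0,-1,0],
    [0,0,0,0],
    [0,0,0,0],
  ],
)

```text
clock: 17.48
eef_pos: [590.6, -157.5, 128.9]
tcp_rot: [3.141, -0.001, 0.107]
contact_force: [-0.3, -0.1, -2.0]
opening: 0.615
```

```bash
python3 go.py 517.5 91 128 0.109
```

```text
t 17.4833 pos [ 590.6 -157.5  128.9] rpy [ 3.141e+00 -1.000e-03  1.070e-01] open 0.615 F [-0.3 -0.1 -2. ] q6 1.2
shift cm [ -4.61 -25.49   0.07] turn -0.002 rows>= 8 half-turn alt -0.002
```

drive_tool(
  deltas=[
    [-0.4,-1.5,0,0],
    [-0.4,-2.5,0,0],
    [-0.5,-3,0,0],
    [-0.5,-3,0,0],
    [-0.5,-3,0,0],
    [-0.5,-3,0,0],
    [-0.5,-3,0,0],
    [-0.5,-3,0,0],
    [-0.5,-2.5,0,0],
    [-0.3,-1,0,0],
    [0,0,0,0],
    [0,0,0,0],
  ],
)

```text
clock: 18.48
eef_pos: [516.5, 91.3, 127.3]
tcp_rot: [3.141, 0.002, 0.109]
contact_force: [1.1, -0.7, -1.0]
opening: 0.613
```

```bash
python3 go.py 517.5 91 34 0.109; python3 - <<'E'
from tips import *
s,p,d,W,L=wristworld(); save('w5',p)
m=(d>0)&(p.min(-1)>110)&(W[...,2]>60)&(L[...,2]>-8)&(abs(L[...,1])<29)&(abs(L[...,0])<40)
P=L[m]; print(len(P),np.round([P.min(0),P.max(0)],1))
E
```

```text
t 18.4833 pos [516.5  91.3 127.3] rpy [3.141e+00 2.000e-03 1.090e-01] open 0.613 F [ 1.1 -0.7 -1. ] q6 1.63
shift cm [0.11 0.04 9.33] turn -0.0 rows>= 3 half-turn alt -0.0
9155 [[-27.3 -26.5   1.9]
 [ 26.4  25.8  26.2]]
```

View pics/w5.png

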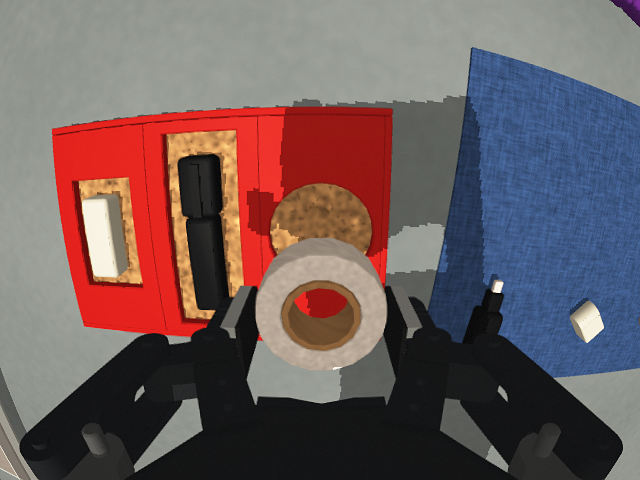

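The roll is held level and centred over the round well, and the eraser and pen lie in their recesses. I'll lower it.

drive_tool(
  deltas=[
    [0.1,0,2,0],
    [0,0,3,0],
    [0,0,2,0],
    [0,0,1,0],
    [0,0,0.6,0],
    [0,0,0.3,0],
    [0,0,0.2,0],
    [0,0,0,0],
    [0,0,0,0],
  ],
)

```text
clock: 19.28
eef_pos: [519.2, 91.3, 38.1]
tcp_rot: [-3.141, -0.001, 0.107]
contact_force: [0.7, -0.3, -0.2]
opening: 0.615
```

drive_tool(
  deltas=[
    [0,0,0.1,0],
    [0,0,0,0],
  ],
)

```text
clock: 19.45
eef_pos: [518.8, 91.3, 36.8]
tcp_rot: [-3.142, -0.001, 0.107]
contact_force: [-0.3, -0.3, -0.1]
opening: 0.607
```

drive_tool(
  deltas=[
    [0,0,0.1,0],
    [0,0,0,0],
    [0,0,0,0],
  ],
)

```text
clock: 19.7
eef_pos: [518.5, 91.3, 35.4]
tcp_rot: [-3.142, -0.0, 0.107]
contact_force: [-0.5, -0.8, -0.5]
opening: 0.616
```

drive_tool(
  deltas=[
    [0,0,0.1,0],
    [0,0,0,0],
    [0,0,0,0],
  ],
)

```text
clock: 19.95
eef_pos: [518.5, 91.3, 35.2]
tcp_rot: [-3.142, -0.0, 0.107]
contact_force: [-3.8, 0.0, 13.9]
opening: 0.615
```

Contact with the floor. I'll release, lift and check.

drive_tool(
  deltas=[
    [0,0,0,0],
    [0,0,0,0],
    [0,0,0,0],
    [0,0,0,0],
    [0,0,-1,0],
    [0,0,-3,0],
    [0,0,-3,0],
    [0,0,-2,0],
    [0,0,-3,0],
    [0,0,-3,0],
  ],
  jaw=0.15,
)

```text
clock: 20.78
eef_pos: [517.9, 91.1, 185.9]
tcp_rot: [3.142, 0.001, 0.107]
contact_force: [0.3, -0.0, 0.2]
opening: 0.847
```

drive_tool(
  deltas=[
    [0,3,0,0],
    [0,3,0,0],
    [0,3,0,0],
    [0,3,0,0],
    [0,3,0,0],
    [0,3,0,0],
    [0,3,0,0],
    [0,3,0,0],
    [0,3,0,0],
    [0,3,0,0],
    [0,0,0,0],
    [0,0,0,0],
  ],
)

```text
clock: 21.78
eef_pos: [550.3, -208.3, 184.7]
tcp_rot: [-3.142, -0.0, 0.104]
contact_force: [-0.2, -0.3, -0.5]
opening: 0.853
```

```bash
python3 go.py; python3 - <<'E'
from meas import *
p,d=cams.grab_frame('top'); W=world(d,cams.camera_params('top')); save('end',p); H=np.where(d>0,W[...,2],0)
for n,(u0,u1,v0,v1) in dict(eraser=(125,166,260,335),hl=(168,209,250,342),roll=(208,252,260,320),dry=(285,320,295,356),stub=(345,378,305,335),core=(405,435,305,335),pot=(245,300,140,190)).items():
    m=np.zeros(H.shape,bool); m[v0:v1,u0:u1]=H[v0:v1,u0:u1]>(22.5 if n in('eraser','hl','roll') else 17.4); rect(n,W,m)
c,s=np.cos(.109),np.sin(.109)
p2,_=cams.grab_frame('scene'); save('end_s',p2)
E
```

```text
t 21.7833 pos [ 550.3 -208.3  184.7] rpy [-3.142 -0.     0.104] open 0.853 F [-0.2 -0.3 -0.5] q6 1.1
eraser 429 [500.4 250.8] [59.7 25.5] yaw 0.108 z [24.1 27.9 30.3] mean [500.3 249.6]
hl 714 [510.  169.5] [107.   26.7] yaw 0.122 z [24.7 27.9 31. ] mean [511.9 168.7]
roll 517 [517.5  90.7] [50.6 53.6] yaw -1.567 z [28.7 32.1 34.5] mean [517.4  90.1]
dry 467 [445.4 -46.2] [21.8 83.8] yaw -0.04 z [18.7 22.6 25.3] mean [440.7 -46. ]
stub 210 [ 461.9 -158.3] [31.8 23. ] yaw 0.788 z [19.6 22.8 25.6] mean [ 461.8 -158.3]
core 896 [ 493.5 -126.9] [13.  22.6] yaw -0.217 z [582.2 611.7 619.6] mean [ 494.1 -125.4]
pot 1331 [753.4  11.4] [77.6 77.2] yaw 1.504 z [44.2 67.6 94.2] mean [749.2  10.4]
```

View pics/end.png

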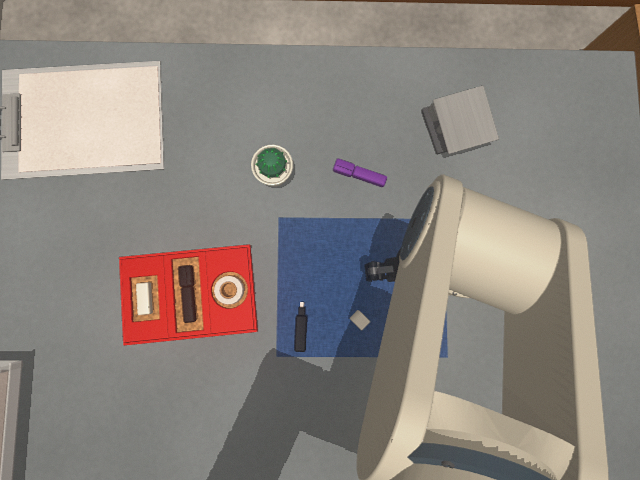

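All three goods lie in their own recesses, at (144,298), (187,294) and (229,290). The arm hides the core in this view, so I'll check it in the scene picture.

View pics/end_s.png

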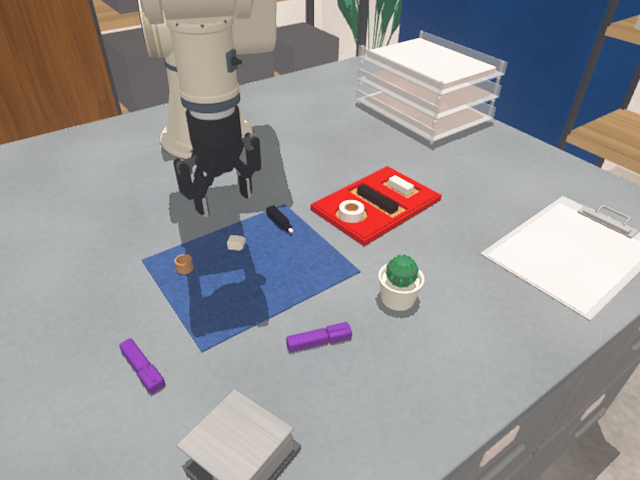

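The core is still at (184,264), as at the start, and the gripper is clear of everything. I'm handing in.

```bash
python3 -c "
from rig import job; print(job.sign_off())"
```

```text
the job is handed in; nothing more can be done
None
```

The capped highlighter, whole eraser and full tape roll are each in their own recess of the red tidy, and the job was handed in at about 22 s of robot time.

- **Placed things:** In the last top view, each is within about 2 mm of its recess centre. The tops measured 28, 28 and 32 mm high, which is what lying flat on the recess floor should give.
- **Left alone:** The dry highlighter, eraser stub and pot measured within 1 mm of where they started. The arm hid the empty core from the top camera, so its number there is not valid. The scene picture shows it unmoved.
- **Robot:** The gripper was clear of everything at hand-in. The largest force I read was about 15 N, when setting things down.

No other check failed or disagreed. The first measurement was spoiled by pixels without a depth reading, and I repeated it without them before moving.

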